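# Hold a module up to the inspection camera with the cam lever

## Robot

A 6-joint arm with a two-finger parallel gripper is mounted at the origin on the work surface. World frame = base frame: x ahead of the robot, y to its left, z up, the work surface at z = 0. Lengths are in mm, angles in rad, forces in N, time in s.
With the tool pointing down it reaches from about 300 to 825 mm from the base axis. Payload 5.4 kg.
Tool frame: the origin (TCP) lies at the very end of the fingers, on their centre line; the grasp point (between the pads) lies 19 mm behind it; z points along the fingers, y is the direction in which the jaws open and shut (so a half turn about z gives the same grasp; the last joint's range is limited). The gripper opens to 92 mm and grips with 3 to 60 N. Pads are 20 mm wide; open, the fingers measure 128 mm over their backs; the gripper's body (75 mm by 189 mm) begins 69 mm behind the grasp point.
Start: joints at [-1.445, 0.158, 1.597, -0, 1.386, -0.21], TCP at [189.453, -542.875, 214.601] pointing down, gripper open.
Joint ranges: [-2.91, 2.91], [-0.94, 2.29], [0.18, 2.7], [-1.29, 4.43], [0.17, 2.64], [-3, 3]. Speed limits (rad/s): [2.57, 2.57, 3.14, 3.14, 3.14, 3.14].

## Interface

Orientations are given as [roll, pitch, yaw] about the fixed x, y, z axes, in that order (R = Rz(yaw) Ry(pitch) Rx(roll)).
In Python, from plant import ctrl gives the robot as it stands.
- The arm moves only by the tool drive_tool, never from a script. Its argument "commands" is a list of rows, each an object with "translation": the shift along the tool's x, y, z in units of 5 cm (1.0 is 5 cm), a list of three; "dr": the turn, a rotation vector about the tool's x, y, z in units of pi/2 rad (1.0 is pi/2 rad), a list of three; "claw": the closure, from 0 (fully open) to 1 (shut). In form: [{"translation": [tx, ty, tz], "dr": [wx, wy, wz], "claw": claw}, ...]. A call has exactly 10 rows; each row shifts and turns the commanded pose from where the row before left it, along the tool's axes as they then stand; what a row does not reach is not made up. A row lasts 1/10 s, in which the tool goes at most 50 mm and 8.59 degrees, less where a joint would pass 70% of its speed; a pose out of reach is approached as far as the arm can. A call with a number of a shift or a turn outside -1 to 1 is refused whole. A call with a gripper value outside its range is refused whole. The fingers move at their own pace and stop on an object; the grip force is fixed at half the most. Time passes only in rows, so rows that do not move let the fingers close, or fill a call up. It gives the time, the measured TCP pose, the force and the opening at its end, in the units of the state.
- ctrl.get_state(): the state, without advancing time (a new reading comes with each control period).
- ctrl.capture(name): name is "scene" or "side" or "wrist"; returns the picture (384x512x3 uint8, blue, green, red); there is no depth.
- ctrl.calibration(name): a dict with "camera_matrix" (3x3 intrinsics, pixels), "pose" (4x4, takes a point from camera to world coordinates); the wrist camera has in their place "mount" (4x4, takes a point from camera to tool coordinates, whose origin is the TCP and whose axes are the flange's). Camera axes: x right, y up, looking along -z (the intrinsics and any distortion apply to the point x, -y, -z); pixel columns grow to the right and rows downward; lengths in mm; the calibration is good to about 2 mm. A picture is of the moment at which its call begins: read the wrist's pose just before it. calibration takes no time and is no camera call.
- ctrl.job_done(): hands the job in, once; it reports no verdict.
The state is a dict: "time_s": time; "q": joint angles; "dq": joint speeds; "joint_efforts": joint torques, N m; "tcp_pos": TCP position; "tool_rot": TCP orientation; "force": force on the tool from outside, world axes, zero at the start; "wrist_torque": the same for the moment, N m; "opening": finger opening in mm.
Only numpy, scipy, OpenCV 4.12 (cv2) and the standard library are available. Lean on these libraries where they do the work, as an engineer would, in place of code of your own. Each camera call takes 0.05 s, during which the arm holds its last target.

## Task

Lift the orange module off the bar it hangs on, stand it in the white-rimmed pocket of the lift jig with its hook towards the jig's camera, and let go of it. Then swing the red-handled sprung cam lever straight up, its highest lift, and finish while still holding it there. Do not disturb the blue module, pliers or screwdriver.

Things in the scene. Friction and masses are not known exactly. Their poses are not given: they have to be found in the camera images.
- rack: Fixed rack: grey base 100 x 290 x 12 mm, two posts 147 mm high at y = +-132 mm, an upper 8 mm steel bar along y (x = 0, centre 135 mm up) and a lower stop bar (x = -6 mm, centre 105 mm up). The two modules hang on its robot side (-x), about 100 mm apart, their x and y along the rack's. Origin: middle of the base's underside, on the work surface.
- orange_module: Loose orange box, 40 (x) x 26 (y) x 60 mm (z), 0.08-0.17 kg, z up, origin at the centre of its underside, which hangs 93 mm above the work surface. A black hook at its +x back rests on the upper bar: arm 19 mm long, its underside 46 mm up; the 4 mm tooth at its end reaches down to 35 mm; 15 mm free gap. Raise 20 mm or more to free it. Pinch the 26 mm sides (across y) near the top.
- orange_module_hook (a point): Point on the orange module's hook, under the hook arm: 30 mm along the module's +x from its origin and 46 mm up. Shows which side the hook is on.
- blue_module: Bystander: the same module in blue, hanging on the same bar. Origin at the centre of its underside. Not to be disturbed.
- jig: Fixed lift jig. Origin on the work surface under the middle of the pocket. Grey base x -75 to +130 mm, 130 mm wide (y), 12 mm thick. A black inspection camera 34 mm wide, its top 141 mm up, stands at x = 75 to 128 mm and looks along -x at the pocket. The cam lever is on the robot side (-x).
- nest (a point): Centre of the pocket floor on the lift table, moving with it: 84 mm above the work surface when down, 104 mm at highest lift. x points to the camera, z up, parallel to the jig's axes. Pocket 48 (x) x 34 mm (y), walls 7 mm high plus a flared white rim up to 12 mm above the floor, opening by about 4 mm a side. The module stands in it with x along the nest's x.
- lift_table (a joint): Height of the lift table above its lowest position, in m: 0 down, 0.020 at highest lift. Driven by the cam only: 0.020 x sin(cam_lever).
- cam_lever (a joint): Lever angle, rad. 0: level, pointing to the jig's -y, its rest, where a spring keeps it. Grows as the lever swings up; 1.571: straight up, highest lift; beyond (to 2.4) the table sinks again. Axis level along the jig's x, 52 mm above the work surface. Spring 0.09 Nm at rest, 0.19 Nm straight up, weights up to 0.15 Nm more: 2 to 3 N at the handle. Released, it falls back.
- lever_pin (a point): Middle of the lever's red round handle: a pin 14 mm thick, 47 mm long, parallel to the jig's x, at the lever's free end, 85 mm from its axis, sticking out towards the robot (-x). The lever arm begins 24 mm to +x of this point. Pinched from above (across jig y), the pin turns between the pads as the lever swings, so the gripper can keep pointing down.
- cam_pivot (a point): Fixed point on the lever's axis, in the plane of the handle's middle: the handle's middle circles it at 85 mm radius, in the jig's y-z plane.
- pliers: Bystander: pliers with grey grips, 160 mm long, lying on the work surface. Origin on the surface near the middle.
- screwdriver: Bystander: screwdriver with green handle, 160 mm long, lying on the work surface.

How it is judged (in metres and radians):
On the way, in this order (a step that is already met when the one before it is completed fails the run):
1. the orange module is lifted off the bar, clear of the rack (z of orange_module in the frame of rack above 0.11 m and contact force between orange_module and rack below 0.05 N and contact force between orange_module and the fingers above 0.5 N), for 0.1 s.
2. the orange module stands in the pocket, hook towards the camera, let go, with the lever still down (horizontal distance between orange_module and nest below 0.009 m and z of orange_module in the frame of nest between -0.004 and 0.004 m and angle between orange_module's own z axis and vertical below 0.1 rad and x of orange_module_hook in the frame of nest above 0.018 m and contact force between orange_module and the arm below 0.1 N and contact force between orange_module and the fingers below 0.1 N and value of joint cam_lever below 0.25 rad), for 0.2 s.
At the end, for the whole second after the job is handed in: Fingers hold the lever (over 0.5 N), still, within 0.25 rad of straight up, lift table over 19 mm up; the orange module stands in the pocket (within 9 mm of its middle and 4 mm of its floor, tilt below 0.1 rad), hook towards the camera, not touched by the robot (horizontal distance between orange_module and nest below 0.009 m and z of orange_module in the frame of nest between -0.004 and 0.004 m and angle between orange_module's own z axis and vertical below 0.1 rad and x of orange_module_hook in the frame of nest above 0.018 m and contact force between orange_module and the arm below 0.1 N and contact force between orange_module and the fingers below 0.1 N and value of joint lift_table above 0.019 m and value of joint cam_lever between 1.321 and 1.821 rad and velocity of joint cam_lever between -0.1 and 0.1 rad/s and contact force between cam_lever and the fingers above 0.5 N); the arm keeps its last pose, push and grip.
It fails at once if a bystander is moved by more than 20 mm (distance of any of blue_module, pliers, screwdriver from where it was at the start of the episode above 0.02 m).
It also fails if it takes over 51 s, if anything falls off the work surface, if the arm or the gripper's body presses on something with over 40 N, if the wrist force passes 120 N, or if a joint passes its speed limit or range.

## Working session

There is one attempt and no reset: what is moved stays moved. The work goes in short steps, Python scripts to look and compute and a tool call to move; the robot and the scene stay as the last step left them, time stands still between calls to the robot, and variables do not carry over. Pictures are saved under pics/ and viewed, and the job is handed in when it is done.

Besides the shell and the picture viewer there is one more tool, called as name([rows], argument=value, ...), one row to a line, values as JSON. drive_tool: Moves the arm, as the interface text tells. Its arguments: {"type":"object","properties":{"commands":{"type":"array","items":{"type":"object","properties":{"translation":{"type":"array","items":{"type":"number"}},"dr":{"type":"array","items":{"type":"number"}},"claw":{"type":"number"}}}}},"required":["commands"]}

```bash
ls; mkdir -p pics; python3 - <<'E'
from plant import ctrl
import cv2
s=ctrl.get_state(); print(s)
for n in ("scene","side","wrist"):
    c=ctrl.calibration(n); print(n,c)
    cv2.imwrite(f"pics/{n}0.png",ctrl.capture(n))
E
```

```text
pics
{'time_s': 0.0, 'q': array([-1.44510225e+00,  1.59031510e-01,  1.59826751e+00,  7.04777730e-06,
        1.38618995e+00, -2.10093331e-01]), 'dq': array([ 5.76738821e-05,  3.38588041e-04,  6.51492221e-04, -1.45333848e-03,
       -5.66228575e-04, -2.57241981e-04]), 'joint_efforts': array([-8.34451530e-04, -3.85575056e+01, -3.22111702e+01,  6.99993339e-02,
        3.78914131e-02, -1.49543275e-04]), 'tcp_pos': array([ 189.37345588, -542.24164169,  213.61111263]), 'tool_rot': array([-3.13973947e+00, -4.02253198e-04,  3.35785736e-01]), 'force': array([ 0.18771957, -0.2197521 , -0.42848042]), 'wrist_torque': array([ 0.03332661, -0.07591642,  0.01703072]), 'opening': 91.55783806576248}
scene {'camera_matrix': array([[470.18841372,   0.        , 255.83129892],
       [  0.        , 470.18841372, 192.11009812],
       [  0.        ,   0.        ,   1.        ]]), 'pose': array([[-6.48301016e-01, -4.56012694e-01,  6.09719784e-01,
         1.31342316e+03],
       [ 7.61097646e-01, -4.10104065e-01,  5.02538585e-01,
         6.15697478e+02],
       [ 2.08845887e-02,  7.89852568e-01,  6.1294107
[... 477 characters left out ...]
      [-1.43836520e-02,  7.99494824e-01,  6.00500739e-01,
         5.99993802e+02],
       [ 0.00000000e+00,  0.00000000e+00,  0.00000000e+00,
         1.00000000e+00]])}
wrist {'camera_matrix': array([[266.11303344,   0.        , 256.63367655],
       [  0.        , 266.11303344, 198.58000546],
       [  0.        ,   0.        ,   1.        ]]), 'mount': array([[ 1.77520780e-05,  9.71744608e-01,  2.36034779e-01,
         6.44394948e+01],
       [ 9.99999906e-01, -1.19305607e-04,  4.15966258e-04,
        -1.46765153e+00],
       [ 4.32373241e-04,  2.36034749e-01, -9.71744519e-01,
        -1.70993432e+02],
       [ 0.00000000e+00,  0.00000000e+00,  0.00000000e+00,
         1.00000000e+00]])}
```

View pics/scene0.png

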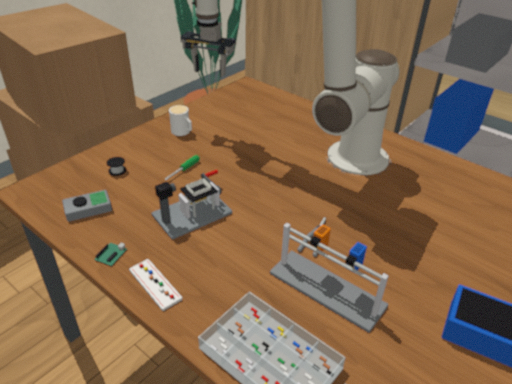

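View pics/side0.png

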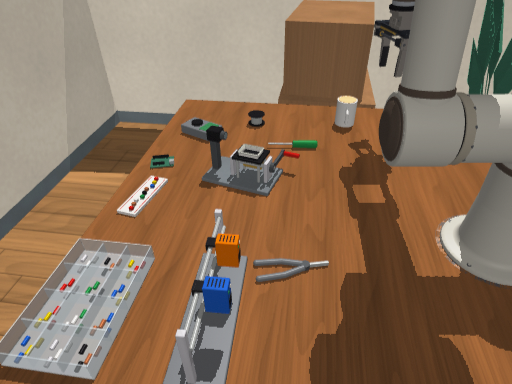

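View pics/wrist0.png

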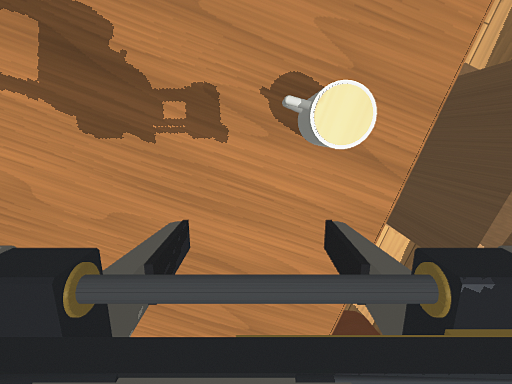

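The scene view shows the jig near (193,210), the rack near (330,270) and the orange module at (320,235). In the side view they sit at (243,170), (215,290) and (228,249). I'll zoom in for measuring.

```bash
python3 - <<'E'
import cv2
def crop(src,x0,y0,x1,y1,k,out):
    im=cv2.imread(src)[y0:y1,x0:x1]; im=cv2.resize(im,None,fx=k,fy=k,interpolation=cv2.INTER_CUBIC)
    for x in range((x0+9)//10*10,x1,10):
        cv2.putText(im,str(x),((x-x0)*k,8),0,0.3,(0,0,255),1); cv2.line(im,((x-x0)*k,10),((x-x0)*k,14),(0,0,255),1)
    for y in range((y0+9)//10*10,y1,10):
        cv2.putText(im,str(y),(0,(y-y0)*k),0,0.3,(0,0,255),1)
    cv2.imwrite(out,im)
crop("pics/scene0.png",145,145,245,245,6,"pics/s_jig.png")
crop("pics/scene0.png",265,210,395,330,5,"pics/s_rack.png")
crop("pics/side0.png",195,115,335,200,5,"pics/d_jig.png")
crop("pics/side0.png",160,200,340,384,3,"pics/d_rack.png")
E
```

```text
(no output)
```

View pics/s_jig.png

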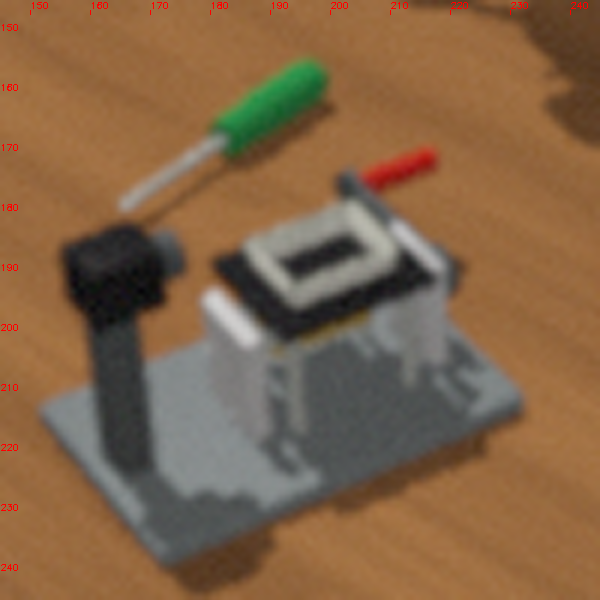

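View pics/s_rack.png

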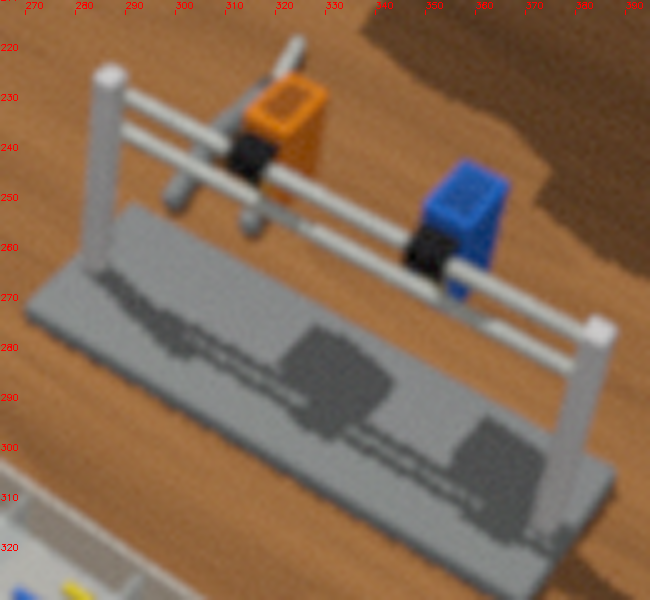

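View pics/d_jig.png

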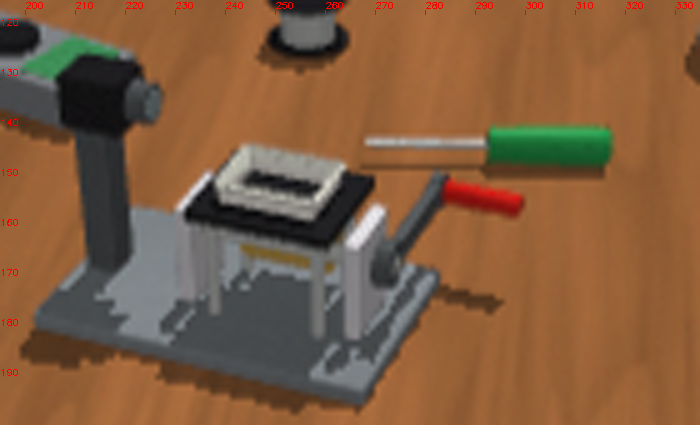

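View pics/d_rack.png

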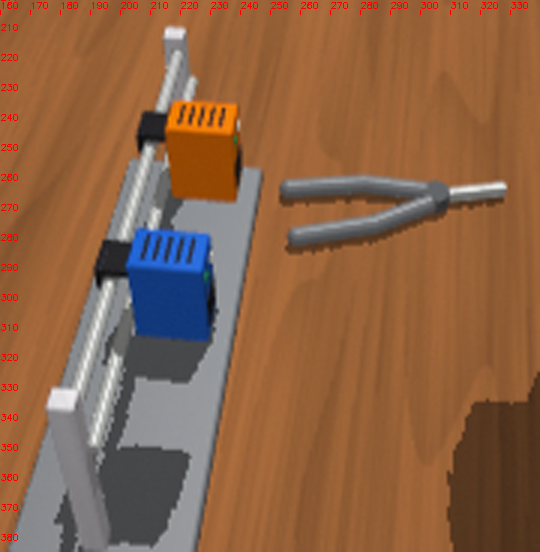

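```bash
cat > h.py <<'E'
import numpy as np
from scipy.optimize import least_squares
from plant import ctrl
def proj(cal,P,T=None):
    T=cal['pose'] if T is None else T
    p=(np.linalg.inv(T)@np.r_[P,1])[:3]; K=cal['camera_matrix']
    v=K@np.array([p[0],-p[1],-p[2]]); return v[:2]/v[2]
def w(pose,P):
    x,y,a=pose;c,s=np.cos(a),np.sin(a)
    return np.array([x+c*P[0]-s*P[1],y+s*P[0]+c*P[1],P[2]])
C={n:ctrl.calibration(n) for n in("scene","side","wrist")}
def fit(obs,x0):
    f=lambda p:np.concatenate([proj(C[n],w(p,P))-np.array(uv)+0.4 for n,uv,P in obs])
    r=least_squares(f,x0,x_scale=[100,100,1],loss='soft_l1'); return r.x,r.fun.reshape(-1,2)
def tri(obs,x0=(500,-200,80)):
    f=lambda p:np.concatenate([proj(C[n],p)-np.array(uv)+0.4 for n,uv in obs])
    r=least_squares(f,x0); return r.x,r.fun
E
python3 - <<'E'
from h import *
np.set_printoptions(precision=2,suppress=True)
jig=[("scene",(151.7,213.3),(130,-65,12)),("scene",(172.8,237.2),(130,65,12)),("scene",(232.2,211.7),(-75,65,12)),
("side",(267,194.5),(-75,65,12)),("side",(282.4,169),(-75,-65,12)),("side",(202.4,178),(130,65,12)),("side",(221,156.4),(130,-65,12)),
("scene",(199.1,186.7),(0,0,96)),("side",(251.4,150.4),(0,0,96))]
best=[fit(jig,(500,-200,a)) for a in np.arange(-3,3,.7)]
p,r=min(best,key=lambda b:abs(b[1]).sum()); print("jig",p);print(r)
print("pin tri",*tri([("scene",(211.7,173.2)),("side",(291.6,154.2))]), "exp?",)
print("pin base end",*tri([("scene",(205.8,175)),("side",(283.6,152.6))]))
print("pin tip",*tri([("scene",(217.5,171.3)),("side",(299.4,156))]))
print("nest", *tri([("scene",(199.1,186.7)),("side",(251.4,150.4))]))
rack=[("scene",(287,224.4),(0,-132,147)),("scene",(384.6,276),(0,132,147)),("scene",(270,272),(50,-145,12)),("scene",(370,329.5),(50,145,12)),
("scene",(387.6,305),(-50,145,12)),("scene",(292,250.6),(-50,-145,12)),("side",(218.3,211),(0,-132,147)),("side",(180.7,332.7),(0,132,147)),
("side",(247.3,256.7),(-50,-145,12)),("side",(203,253),(50,-145,12))]
best=[fit(rack,(500,100,a)) for a in np.arange(-3,3,.7)]
p,r=min(best,key=lambda b:abs(b[1]).sum()); print("rack",p);print(r)
mod=[("scene",(324,224.4),(-20,-13,153)),("scene",(330.4,228.4),(-20,13,153)),("scene",(321.6,235),(20,13,153)),("scene",(314,231),(20,-13,153)),
("side",(215.7,245),(20,13,153)),("side",(218.3,234.3),(20,-13,153)),("side",(239,233.7),(-20,-13,153)),("side",(241,245.7),(-20,13,153))]
q,r=fit(mod,(p[0],p[1],p[2])); print("mod",q);print(r)
c,s=np.cos(p[2]),np.sin(p[2]);d=q[:2]-p[:2];print("mod in rack",c*d[0]+s*d[1],-s*d[0]+c*d[1])
E
```

```text
jig [ 581.16 -199.82   -0.24]
[[ 0.44 -0.28]
 [-0.1   0.82]
 [ 1.93 -0.31]
 [ 0.12 -1.12]
 [ 0.64 -0.42]
 [-2.09 -0.48]
 [-0.04 -0.93]
 [ 0.79 -0.11]
 [-1.1  -0.81]]
pin tri [ 470.21 -263.61   52.84] [ 0.07  0.41  0.14 -0.35] exp?
pin base end [ 493.55 -266.03   55.97] [ 0.12  0.71  0.25 -0.62]
pin tip [ 447.34 -260.49   50.06] [ 0.05  0.31  0.11 -0.26]
nest [ 578.95 -205.61   90.76] [ 0.03  0.18  0.07 -0.16]
rack [585.47 256.16   0.03]
[[ 1.21  0.19]
 [ 1.22  0.01]
 [-0.33 -0.79]
 [-0.    1.88]
 [ 1.87 -0.5 ]
 [-0.1  -0.4 ]
 [ 0.41 -0.83]
 [-0.25 -0.14]
 [-0.33 -1.5 ]
 [-0.62 -1.3 ]]
mod [553.15 204.89   0.06]
[[-0.53 -0.87]
 [ 2.31 -0.49]
 [ 2.8   1.78]
 [ 1.05  1.2 ]
 [-0.12 -1.8 ]
 [-0.17 -1.46]
 [ 1.33  0.26]
 [-2.5  -1.3 ]]
mod in rack -33.90722984982898 -50.23521524437723
```

```bash
cat >> h.py <<'E'
from scipy.spatial.transform import Rotation as Ro
def plan(target,yaw,n,cur=None):
    """constant rows: translation (units 50mm) and dr z (units pi/2), n rows"""
    s=ctrl.get_state()
    p0=np.array(s['tcp_pos']);R0=Ro.from_euler('xyz',s['tool_rot'])
    Rt=Ro.from_euler('xyz',[np.pi,0,yaw])
    rv=(R0.inv()*Rt).as_rotvec(); 
    S=np.zeros((3,3));R=R0
    for i in range(n): S+=R.as_matrix(); R=R*Ro.from_rotvec(rv/n)
    t=np.linalg.solve(S,np.array(target)-p0)
    print("cur",p0.round(1),s['tool_rot'].round(3),"t",round(s['time_s'],2),"F",np.round(s['force'],1),"open",round(s['opening'],1))
    print(f"n={n} translation",(t/50).round(3),"dr",(rv/n/(np.pi/2)).round(3))
E
python3 - <<'E'
from h import *
plan((468,-198,240),-0.2,9)
E
```

```text
cur [ 189.4 -542.4  213.8] [-3.14  -0.     0.336] t 0.15 F [-0.5  0.1 -0.2] open 91.9
n=9 translation [ 0.699 -0.71  -0.057] dr [-0.     0.     0.038]
```

drive_tool([
  {"translation":[0.7,-0.71,-0.06],"dr":[0,0,0.038],"claw":0},
  {"translation":[0.7,-0.71,-0.06],"dr":[0,0,0.038],"claw":0},
  {"translation":[0.7,-0.71,-0.06],"dr":[0,0,0.038],"claw":0},
  {"translation":[0.7,-0.71,-0.06],"dr":[0,0,0.038],"claw":0},
  {"translation":[0.7,-0.71,-0.06],"dr":[0,0,0.038],"claw":0},
  {"translation":[0.7,-0.71,-0.06],"dr":[0,0,0.038],"claw":0},
  {"translation":[0.7,-0.71,-0.06],"dr":[0,0,0.038],"claw":0},
  {"translation":[0.7,-0.71,-0.06],"dr":[0,0,0.038],"claw":0},
  {"translation":[0.7,-0.71,-0.06],"dr":[0,0,0.038],"claw":0},
  {"translation":[0,0,0],"dr":[0,0,0],"claw":0},
])

```text
time_s: 1.15
tcp_pos: [471.9, -194.5, 241.7]
tool_rot: [-3.14, -0.001, -0.196]
force: [-0.6, -0.5, -0.7]
opening: 91.9
```

```bash
python3 - <<'E'
from h import *
import cv2,pickle
s=ctrl.get_state();print(s['tcp_pos'],s['tool_rot'],s['dq'].round(3),s['time_s'])
cv2.imwrite("pics/w1.png",ctrl.capture("wrist")); pickle.dump(s,open("w1.pkl","wb"))
E
```

```text
[ 471.89490582 -194.48902992  241.74318602] [-3.14011659e+00 -1.32230807e-03 -1.95797131e-01] [-0.094 -0.027  0.043 -0.056  0.01  -0.115] 1.15
```

View pics/w1.png

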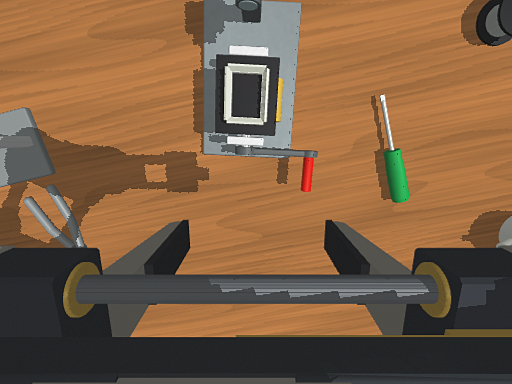

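Wrist picture: the pocket rim is centred near (246,94), the red pin runs (308,157)–(306,190), and the base spans (204–300, 0–155). I'll zoom in for finer pixels.

```bash
cat >> h.py <<'E'
def crop(src,x0,y0,x1,y1,k,out):
    import cv2
    im=cv2.imread(src)[y0:y1,x0:x1]; im=cv2.resize(im,None,fx=k,fy=k,interpolation=cv2.INTER_CUBIC)
    for x in range((x0+9)//10*10,x1,10):
        cv2.putText(im,str(x),((x-x0)*k,8),0,0.3,(0,0,255),1); cv2.line(im,((x-x0)*k,10),((x-x0)*k,14),(0,0,255),1)
    for y in range((y0+9)//10*10,y1,10):
        cv2.putText(im,str(y),(0,(y-y0)*k),0,0.3,(0,0,255),1)
    cv2.imwrite(out,im)
def wT(s):
    T=np.eye(4);T[:3,:3]=Ro.from_euler('xyz',s['tool_rot']).as_matrix();T[:3,3]=s['tcp_pos']
    return T@C['wrist']['mount']
def wray(s,uv,z):
    "world point on plane z seen at pixel uv"
    T=wT(s);K=C['wrist']['camera_matrix'];d=np.linalg.solve(K,np.r_[uv,1]);d=T[:3,:3]@np.array([d[0],-d[1],-d[2]])
    return T[:3,3]+d*(z-T[2,3])/d[2]
E
python3 -c "
from h import *
crop('pics/w1.png',195,35,330,200,5,'pics/w1c.png')
crop('pics/w1.png',195,35,330,110,6,'pics/w1d.png')"
```

```text
(no output)
```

View pics/w1c.png

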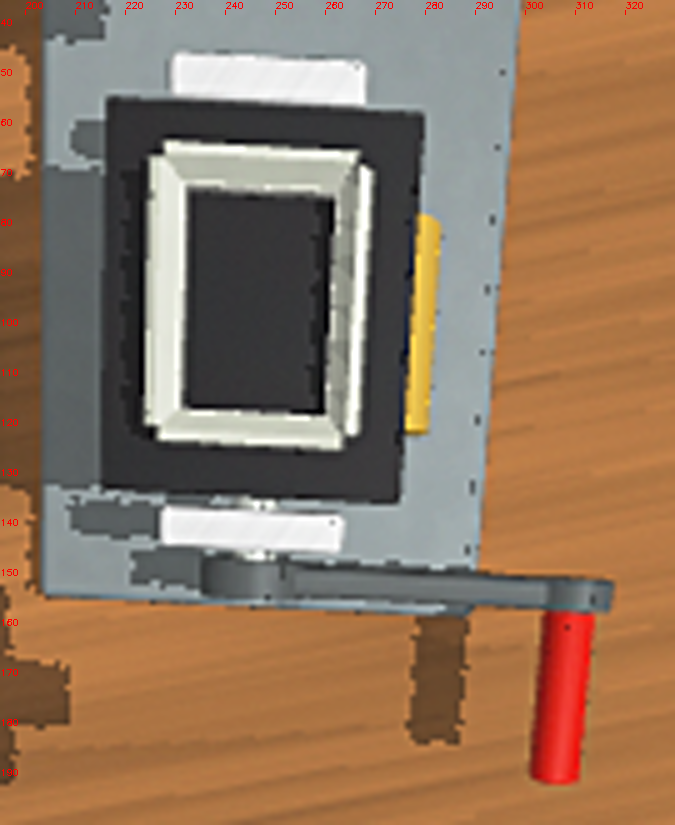

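```bash
python3 - <<'E'
from h import *
import pickle
np.set_printoptions(precision=1,suppress=True)
s=pickle.load(open("w1.pkl","rb"))
pts={"floor far L(24,17)":((232.4,72.4),84),"floor far R(24,-17)":((261.6,74),84),"floor near R":((260,117.4),84),"floor near L":((232.4,116.6),84),
"pin tip":((306,191),52),"pin base":((309,157.4),52),"base nl(-75,65)":((203.4,154),12),"base nr(-75,-65)":((290,157.4),12)}
P={}
for k,(uv,z) in pts.items():
    P[k]=wray(s,np.array(uv)-.4,z); print(k,P[k])
v=list(P.values())
ang=lambda a,b:np.arctan2(*(b-a)[1::-1])
print("yaw floor L",ang(v[3],v[0]),"R",ang(v[2],v[1]),"cross",ang(v[1],v[0])-np.pi/2,"pin",ang(v[4],v[5]),"base",ang(v[7],v[6])-np.pi/2)
print("dims",np.linalg.norm(v[0]-v[1]),np.linalg.norm(v[0]-v[3]),np.linalg.norm(v[4]-v[5]),np.linalg.norm(v[6]-v[7]))
for yaw in(-.24,-.22,-.2):
    c,sn=np.cos(yaw),np.sin(yaw)
    ex=np.array([c,sn]);ey=np.array([-sn,c])
    far=(v[0]+v[1])[:2]/2-24*ex; base=(v[6]+v[7])[:2]/2+75*ex; ctr=sum(v[:4])[:2]/4
    pm=(v[4]+v[5])[:2]/2-ctr
    print(yaw,"nest from far",far,"ctr",ctr,"base",base,"pin in jig",pm@ex,pm@ey)
E
```

```text
floor far L(24,17) [ 607.7 -191.9   84. ]
floor far R(24,-17) [ 599.5 -224.3   84. ]
floor near R [ 553.3 -213.4   84. ]
floor near L [ 560.6 -181.5   84. ]
pin tip [ 447.  -257.8   52. ]
pin base [ 491.8 -268.7   52. ]
base nl(-75,65) [ 522.6 -122.2   12. ]
base nr(-75,-65) [ 492.6 -247.8   12. ]
yaw floor L -0.21751424882306475 R -0.23163198052865158 cross -0.24663428551517264 pin -0.23994050715859408 base -0.23452609010145586
dims 33.34626438380806 48.25493447361436 46.162526301601815 129.18287630155163
-0.24 nest from far [ 580.3 -202.4] ctr [ 580.3 -202.8] base [ 580.5 -202.8] pin in jig -93.32307433246952 -85.1045897856611
-0.22 nest from far [ 580.2 -202.8] ctr [ 580.3 -202.8] base [ 580.8 -201.3] pin in jig -95.00638866494484 -83.22123237668814
-0.2 nest from far [ 580.1 -203.3] ctr [ 580.3 -202.8] base [ 581.1 -199.9] pin in jig -96.65170170868912 -81.30458758436613
```

```bash
python3 - <<'E'
from h import *
plan((475,205,240),0.035,9)
E
```

```text
cur [ 470.  -196.4  241.4] [-3.141  0.    -0.196] t 1.2 F [ 0.3 -0.8 -0.9] open 91.8
n=9 translation [-0.072 -0.891  0.003] dr [-0.     0.    -0.016]
```

drive_tool([
  {"translation":[-0.07,-0.89,0],"dr":[0,0,-0.016],"claw":0},
  {"translation":[-0.07,-0.89,0],"dr":[0,0,-0.016],"claw":0},
  {"translation":[-0.07,-0.89,0],"dr":[0,0,-0.016],"claw":0},
  {"translation":[-0.07,-0.89,0],"dr":[0,0,-0.016],"claw":0},
  {"translation":[-0.07,-0.89,0],"dr":[0,0,-0.016],"claw":0},
  {"translation":[-0.07,-0.89,0],"dr":[0,0,-0.016],"claw":0},
  {"translation":[-0.07,-0.89,0],"dr":[0,0,-0.016],"claw":0},
  {"translation":[-0.07,-0.89,0],"dr":[0,0,-0.016],"claw":0},
  {"translation":[-0.07,-0.89,0],"dr":[0,0,-0.016],"claw":0},
  {"translation":[0,0,0],"dr":[0,0,0],"claw":0},
])

```text
time_s: 2.2
tcp_pos: [476.5, 205.2, 241.2]
tool_rot: [-3.14, 0.001, 0.03]
force: [-0.2, -0.8, 0.1]
opening: 92.2
```

```bash
python3 - <<'E'
from h import *
import cv2,pickle
s=ctrl.get_state();print(s['tcp_pos'],s['tool_rot'],s['dq'].round(3),s['time_s'])
cv2.imwrite("pics/w2.png",ctrl.capture("wrist")); pickle.dump(s,open("w2.pkl","wb"))
crop('pics/w2.png',150,0,350,150,4,'pics/w2c.png')
E
```

```text
[476.48596319 205.20556033 241.24059095] [-3.14045762e+00  1.01536568e-03  2.98831674e-02] [-0.082 -0.014  0.018 -0.052  0.    -0.045] 2.2
```

View pics/w2.png

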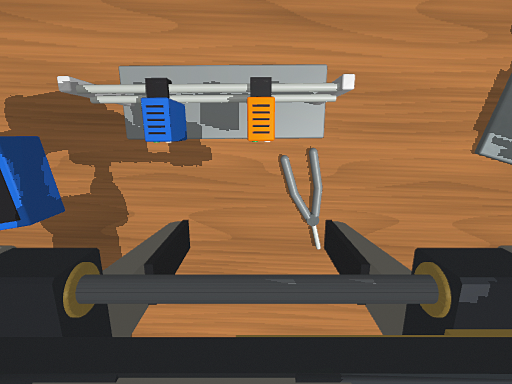

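View pics/w2c.png

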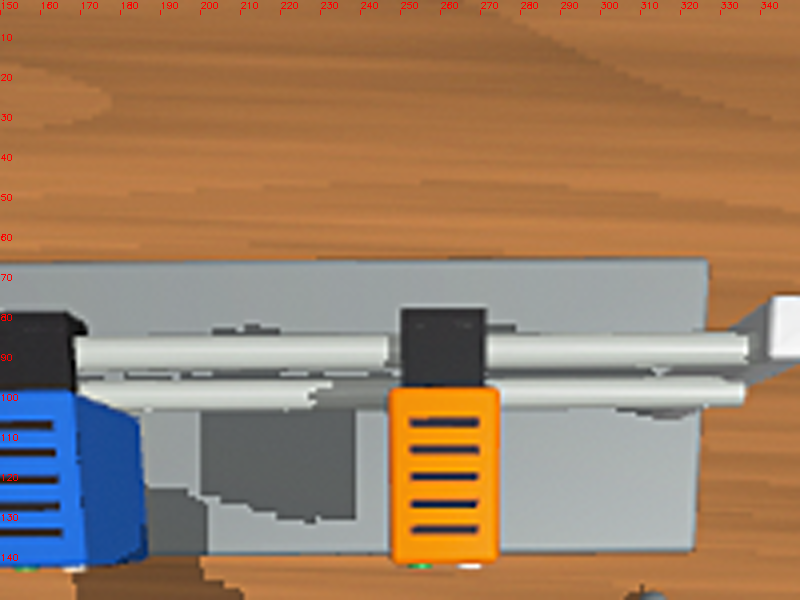

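The orange module's top face spans pixels (247,97)–(274,140), with its hook behind it on the bar. The pliers sit near (305,190), well to the robot side.

```bash
python3 - <<'E'
from h import *
import pickle
np.set_printoptions(precision=1,suppress=True)
s=pickle.load(open("w2.pkl","rb"))
uv=[(247.25,97.5),(274.5,97),(274.25,140.25),(247.75,140.5)]
v=[wray(s,np.array(u)-.4,153) for u in uv]
print(v,"ctr",sum(v)/4)
ang=lambda a,b:np.arctan2(*(b-a)[1::-1])
print(ang(v[3],v[0]),ang(v[2],v[1]),ang(v[1],v[0])-np.pi/2, np.linalg.norm(v[0]-v[1]),np.linalg.norm(v[0]-v[3]))
c=wray(s,np.array((325,138))-.4,12);d=wray(s,np.array((326.5,65))-.4,12);print(c,d,ang(c,d))
e=wray(s,np.array((181,137.8))-.4,12);print("base edge yaw",ang(c,e)-np.pi/2)
m=sum(v)/4
plan((m[0],m[1],190),0.03,3)
E
```

```text
[array([572.9, 218.2, 153. ]), array([574.1, 193.3, 153. ]), array([535.4, 191.7, 153. ]), array([534.4, 216.9, 153. ])] ctr [554.2 205.  153. ]
0.03353262958253137 0.039322832603699044 0.04701610726660865 24.988196887037734 38.53016918855802
[538.  108.7  12. ] [635.9 115.5  12. ] 0.06934886778430438
base edge yaw 0.028565799300075412
cur [477.  202.9 241.2] [3.1 0.  0. ] t 2.25 F [ 1.2 -0.1  0.1] open 92.0
n=3 translation [0.5 0.  0.3] dr [ 0.  0. -0.]
```

drive_tool([
  {"translation":[0.385,0,0.28],"dr":[0,0,0],"claw":0},
  {"translation":[0.385,0,0.28],"dr":[0,0,0],"claw":0},
  {"translation":[0.385,0,0.28],"dr":[0,0,0],"claw":0},
  {"translation":[0.385,0,0.28],"dr":[0,0,-0.004],"claw":0},
  {"translation":[0,0,0.26],"dr":[0,0,0],"claw":0},
  {"translation":[0,0,0.26],"dr":[0,0,0],"claw":0},
  {"translation":[0,0,0.26],"dr":[0,0,0],"claw":0},
  {"translation":[0,0,0.26],"dr":[0,0,0],"claw":0},
  {"translation":[0,0,0.26],"dr":[0,0,0],"claw":0},
  {"translation":[0,0,0],"dr":[0,0,0],"claw":0},
])

```text
time_s: 3.25
tcp_pos: [552.8, 204.0, 118.2]
tool_rot: [3.141, 0.004, 0.031]
force: [-0.4, -0.6, -1.0]
opening: 92.1
```

```bash
python3 - <<'E'
from h import *
import cv2,pickle
s=ctrl.get_state();print(s['tcp_pos'],s['tool_rot'],s['dq'].round(3),s['time_s'])
cv2.imwrite("pics/d3.png",ctrl.capture("side")); cv2.imwrite("pics/w3.png",ctrl.capture("wrist"))
crop('pics/d3.png',150,150,310,300,4,'pics/d3c.png')
E
```

```text
[552.75521115 204.02601909 118.17056403] [3.14108333 0.00415328 0.0312715 ] [ 0.001 -0.019 -0.035 -0.     0.022  0.001] 3.25
```

View pics/d3c.png

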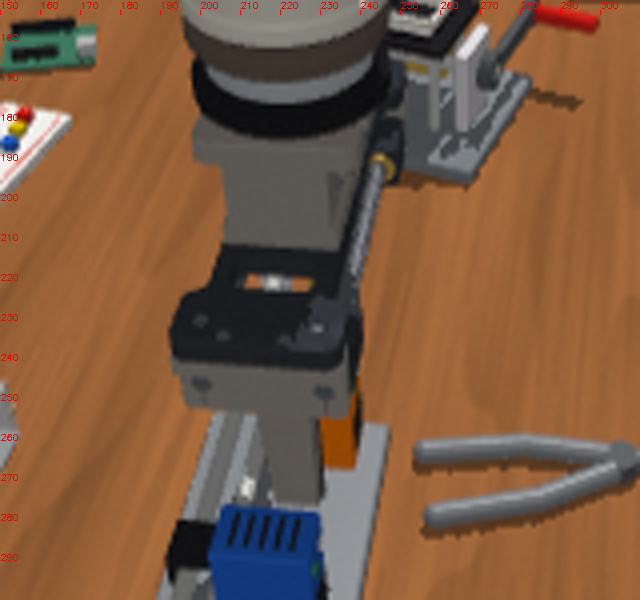

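View pics/w3.png

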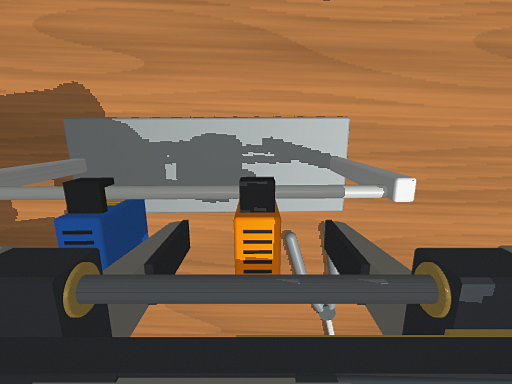

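The module is centred between the open fingers: its centre is at column 258 and the gap's centre at 257. The blue module is clear, so I'll close.

drive_tool([
  {"translation":[0,0,0],"dr":[0,0,0],"claw":1},
  {"translation":[0,0,0],"dr":[0,0,0],"claw":1},
  {"translation":[0,0,0],"dr":[0,0,0],"claw":1},
  {"translation":[0,0,0],"dr":[0,0,0],"claw":1},
  {"translation":[0,0,0],"dr":[0,0,0],"claw":1},
  {"translation":[0,0,0],"dr":[0,0,0],"claw":1},
  {"translation":[0,0,0],"dr":[0,0,0],"claw":1},
  {"translation":[0,0,0],"dr":[0,0,0],"claw":1},
  {"translation":[0,0,0],"dr":[0,0,0],"claw":1},
  {"translation":[0,0,0],"dr":[0,0,0],"claw":1},
])

```text
time_s: 4.35
tcp_pos: [554.6, 204.2, 120.6]
tool_rot: [-3.142, 0.0, 0.031]
force: [0.2, -0.4, 0.0]
opening: 25.8
```

drive_tool([
  {"translation":[0,0,-0.1],"dr":[0,0,0],"claw":1},
  {"translation":[0,0,-0.1],"dr":[0,0,0],"claw":1},
  {"translation":[0,0,-0.1],"dr":[0,0,0],"claw":1},
  {"translation":[0,0,-0.1],"dr":[0,0,0],"claw":1},
  {"translation":[0,0,-0.1],"dr":[0,0,0],"claw":1},
  {"translation":[0,0,-0.1],"dr":[0,0,0],"claw":1},
  {"translation":[0,0,-0.2],"dr":[0,0,0],"claw":1},
  {"translation":[0,0,-0.2],"dr":[0,0,0],"claw":1},
  {"translation":[0,0,-0.2],"dr":[0,0,0],"claw":1},
  {"translation":[0,0,-0.2],"dr":[0,0,0],"claw":1},
])

```text
time_s: 5.35
tcp_pos: [554.8, 204.2, 191.8]
tool_rot: [-3.142, -0.001, 0.031]
force: [-0.6, 0.4, -2.3]
opening: 25.8
```

```bash
python3 - <<'E'
from h import *
import cv2,pickle
s=ctrl.get_state();print(s['tcp_pos'],s['tool_rot'],s['force'])
cv2.imwrite("pics/d4.png",ctrl.capture("side")); cv2.imwrite("pics/w4.png",ctrl.capture("wrist"))
crop('pics/d4.png',150,150,310,300,4,'pics/d4c.png')
plan((570,-200.4,185),-0.237,14)
E
```

```text
[554.79326599 204.24916275 191.7959747 ] [-3.14151682e+00 -6.27173866e-04  3.10817662e-02] [-0.59620515  0.44480386 -2.28577345]
cur [555.9 204.4 193. ] [-3.141 -0.004  0.031] t 5.45 F [-0.3  0.1 -1.7] open 26.0
n=14 translation [0.074 0.576 0.011] dr [-0.    -0.     0.012]
```

View pics/d4c.png

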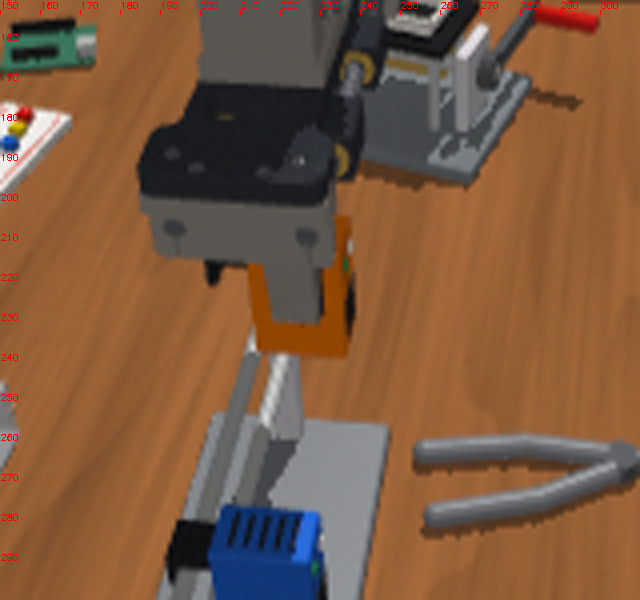

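View pics/w4.png

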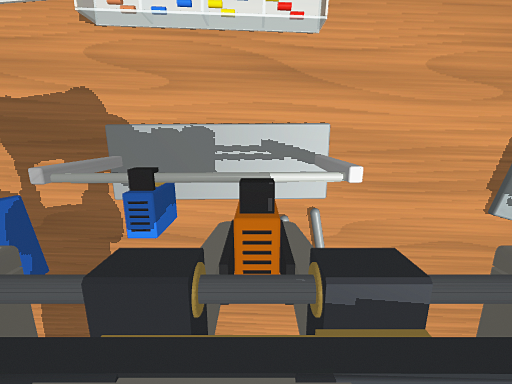

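```bash
python3 - <<'E'
from h import *
plan((580.6,-202.8,180),-0.237,10)
s=ctrl.get_state()
# module in tool frame from w4: back edge of top face
T=C['wrist']['mount'];K=C['wrist']['camera_matrix']
for uv in((235.5,213.5),(279,213.5)):
    d=np.linalg.solve(K,np.r_[np.array(uv)-.0,1]);d=T[:3,:3]@np.array([d[0],-d[1],-d[2]]);print((T[:3,3]+d*(-32.4-T[2,3])/d[2]).round(1))
crop("pics/w4.png",200,160,320,280,5,"pics/w4c.png")
E
```

```text
cur [555.9 204.4 193. ] [-3.141 -0.004  0.031] t 5.45 F [-0.3  0.1 -1.7] open 26.0
n=10 translation [0.122 0.809 0.026] dr [-0.    -0.     0.017]
[ 22.  -12.5 -32.4]
[ 22.   11.1 -32.4]
```

View pics/w4c.png

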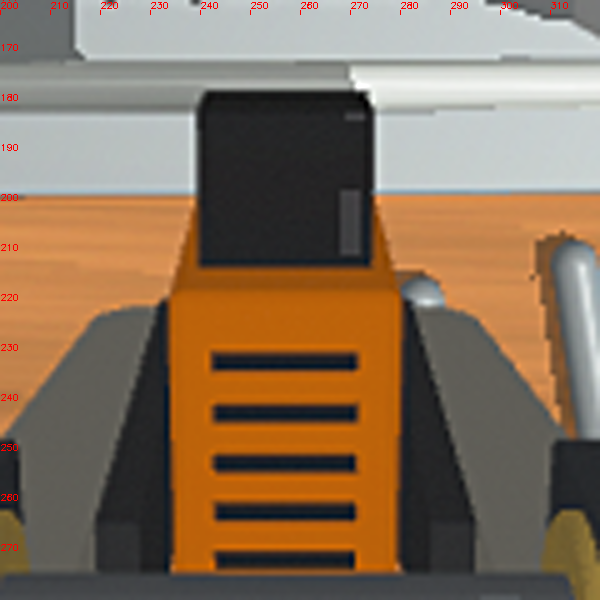

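The module hangs straight in the grip, well above the rack. In the tool frame its offset is about −0.5 mm. I'll carry it to above the pocket.

drive_tool([
  {"translation":[0.12,0.81,0.025],"dr":[0,0,0.017],"claw":1},
  {"translation":[0.12,0.81,0.025],"dr":[0,0,0.017],"claw":1},
  {"translation":[0.12,0.81,0.025],"dr":[0,0,0.017],"claw":1},
  {"translation":[0.12,0.81,0.025],"dr":[0,0,0.017],"claw":1},
  {"translation":[0.12,0.81,0.025],"dr":[0,0,0.017],"claw":1},
  {"translation":[0.12,0.81,0.025],"dr":[0,0,0.017],"claw":1},
  {"translation":[0.12,0.81,0.025],"dr":[0,0,0.017],"claw":1},
  {"translation":[0.12,0.81,0.025],"dr":[0,0,0.017],"claw":1},
  {"translation":[0.12,0.81,0.025],"dr":[0,0,0.017],"claw":1},
  {"translation":[0.12,0.81,0.025],"dr":[0,0,0.017],"claw":1},
])

```text
time_s: 6.45
tcp_pos: [577.9, -204.9, 177.7]
tool_rot: [-3.141, 0.0, -0.237]
force: [0.3, -0.1, -1.5]
opening: 25.7
```

```bash
python3 - <<'E'
from h import *
import cv2,pickle
cv2.imwrite("pics/w5.png",ctrl.capture("wrist"))
s=ctrl.get_state();print(s['dq'].round(3))
cv2.imwrite("pics/d5.png",ctrl.capture("side")); cv2.imwrite("pics/s5.png",ctrl.capture("scene"))
crop('pics/d5.png',180,50,330,200,4,'pics/d5c.png')
crop('pics/s5.png',140,100,260,250,4,'pics/s5c.png')
plan((580.6,-202.8,140),-0.237,4)
E
```

```text
[ 0.056 -0.025  0.027  0.017  0.007  0.065]
cur [ 577.6 -205.5  177.5] [-3.141e+00  1.000e-03 -2.400e-01] t 6.6 F [ 0.7  0.5 -0.6] open 25.8
n=4 translation [ 0.011 -0.017  0.188] dr [-0.  0. -0.]
```

View pics/d5c.png

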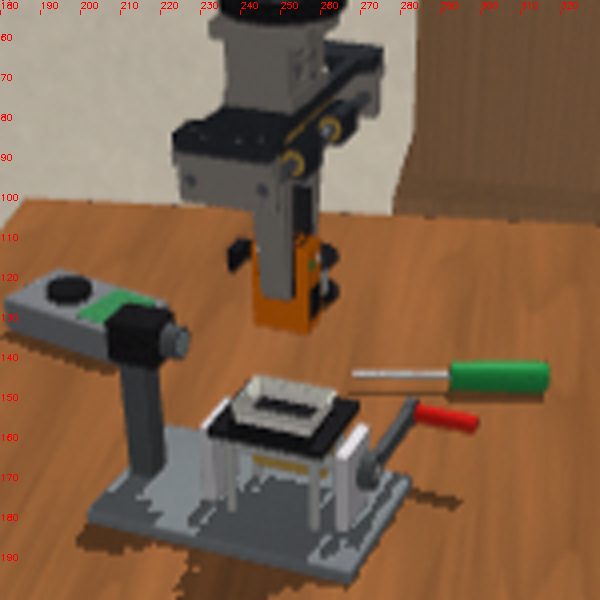

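View pics/s5c.png

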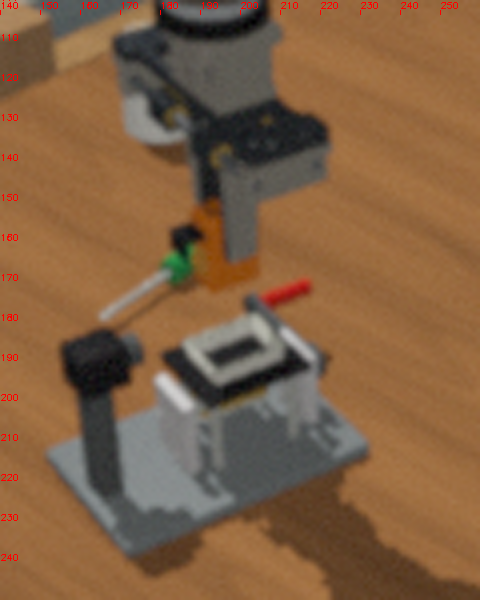

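View pics/w5.png

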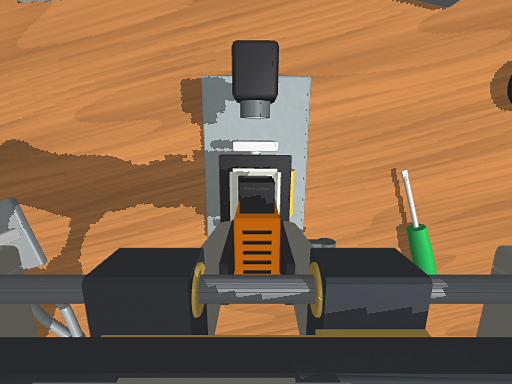

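The hook faces the jig camera and the module hangs above the pocket, about 3 mm off. I'll correct that and come down to just above the rim.

drive_tool([
  {"translation":[0.02,-0.035,0],"dr":[0,0,0],"claw":1},
  {"translation":[0.02,-0.035,0],"dr":[0,0,0],"claw":1},
  {"translation":[0,0,0.2],"dr":[0,0,0],"claw":1},
  {"translation":[0,0,0.2],"dr":[0,0,0],"claw":1},
  {"translation":[0,0,0.2],"dr":[0,0,0],"claw":1},
  {"translation":[0,0,0.2],"dr":[0,0,0],"claw":1},
  {"translation":[0,0,0],"dr":[0,0,0],"claw":1},
  {"translation":[0,0,0],"dr":[0,0,0],"claw":1},
  {"translation":[0,0,0],"dr":[0,0,0],"claw":1},
  {"translation":[0,0,0],"dr":[0,0,0],"claw":1},
])

```text
time_s: 7.6
tcp_pos: [581.5, -200.7, 138.8]
tool_rot: [3.141, -0.001, -0.236]
force: [0.1, -0.3, -0.5]
opening: 25.9
```

```bash
python3 - <<'E'
from h import *
import cv2,pickle
cv2.imwrite("pics/w6.png",ctrl.capture("wrist"))
cv2.imwrite("pics/d6.png",ctrl.capture("side"));cv2.imwrite("pics/s6.png",ctrl.capture("scene"))
crop('pics/d6.png',200,80,300,180,6,'pics/d6c.png')
crop('pics/w6.png',190,130,320,240,6,'pics/w6c.png')
crop('pics/s6.png',150,140,240,230,6,'pics/s6c.png')
plan((580.6,-202.8,112),-0.237,5)
E
```

```text
cur [ 581.3 -200.6  138.5] [ 3.141e+00 -1.000e-03 -2.360e-01] t 7.75 F [0.9 0.1 0.1] open 25.6
n=5 translation [-0.001  0.009  0.106] dr [ 0. -0.  0.]
```

View pics/d6c.png

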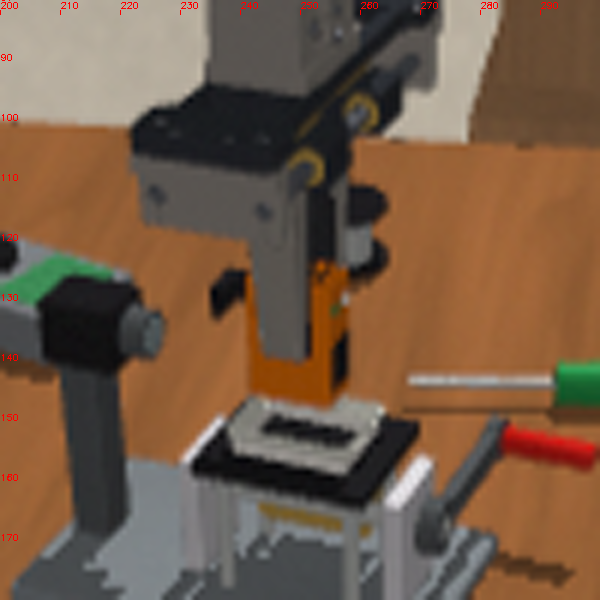

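View pics/w6c.png

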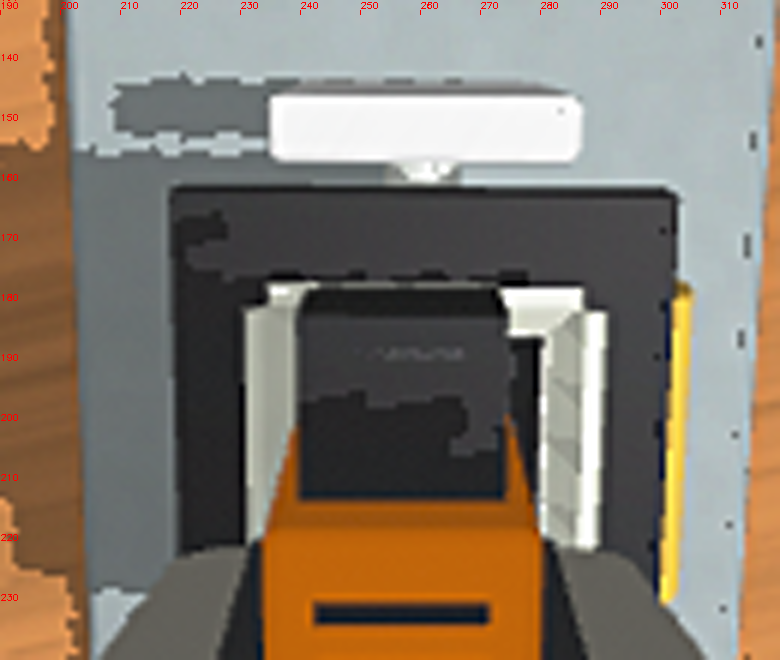

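View pics/s6c.png

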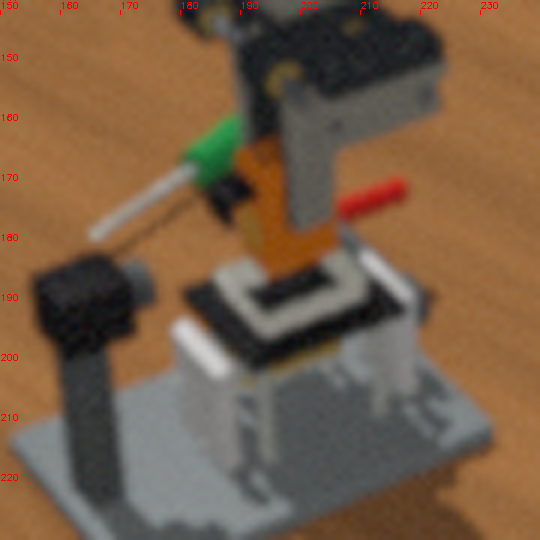

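Centred along the jig's x, and about 2.5 mm short in tool +y. I'll shift by that and lower into the pocket.

drive_tool([
  {"translation":[0,0.025,0],"dr":[0,0,0],"claw":1},
  {"translation":[0,0.025,0],"dr":[0,0,0],"claw":1},
  {"translation":[0,0,0.07],"dr":[0,0,0],"claw":1},
  {"translation":[0,0,0.07],"dr":[0,0,0],"claw":1},
  {"translation":[0,0,0.07],"dr":[0,0,0],"claw":1},
  {"translation":[0,0,0.07],"dr":[0,0,0],"claw":1},
  {"translation":[0,0,0.07],"dr":[0,0,0],"claw":1},
  {"translation":[0,0,0.07],"dr":[0,0,0],"claw":1},
  {"translation":[0,0,0.07],"dr":[0,0,0],"claw":1},
  {"translation":[0,0,0],"dr":[0,0,0],"claw":1},
])

```text
time_s: 8.75
tcp_pos: [580.1, -202.6, 112.9]
tool_rot: [-3.141, 0.001, -0.236]
force: [-0.6, -1.2, -0.9]
opening: 25.8
```

```bash
python3 - <<'E'
from h import *
import cv2,pickle
cv2.imwrite("pics/w7.png",ctrl.capture("wrist"))
cv2.imwrite("pics/d7.png",ctrl.capture("side"))
crop('pics/d7.png',200,80,300,180,6,'pics/d7c.png')
crop('pics/w7.png',190,130,320,240,6,'pics/w7c.png')
plan((580.6,-202.8,112),-0.237,1)
E
```

```text
cur [ 580.5 -202.8  113.5] [-3.142  0.    -0.236] t 8.85 F [-0.6 -0.4 -0.6] open 25.5
n=1 translation [ 0.003 -0.001  0.031] dr [-0.     0.     0.001]
```

View pics/d7c.png

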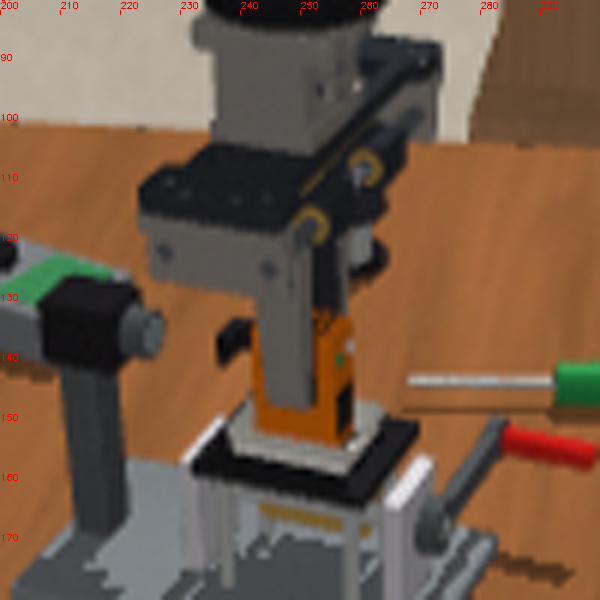

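View pics/w7c.png

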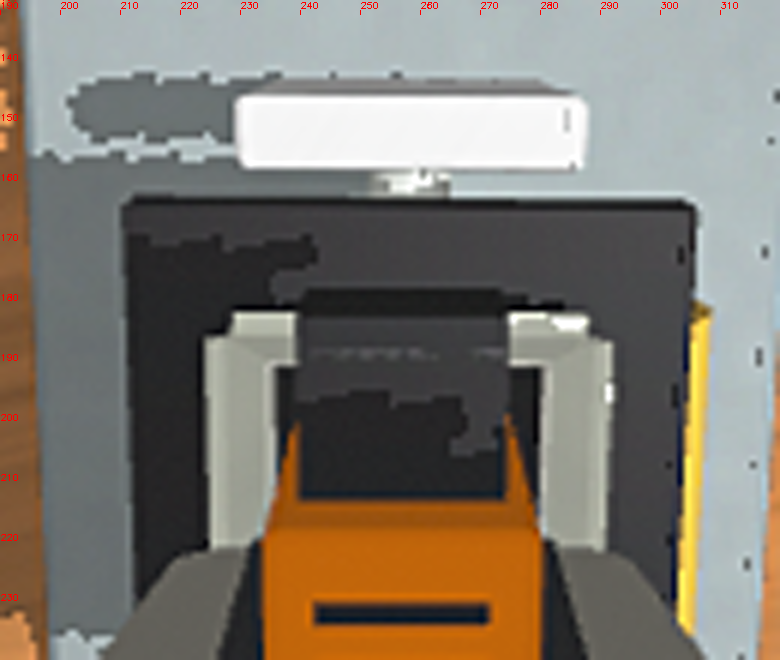

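The module is centred inside the rim and not touching yet. I'll lower it the last 1.5 mm and release.

drive_tool([
  {"translation":[0,0,0.015],"dr":[0,0,0],"claw":1},
  {"translation":[0,0,0.015],"dr":[0,0,0],"claw":1},
  {"translation":[0,0,0],"dr":[0,0,0],"claw":1},
  {"translation":[0,0,0],"dr":[0,0,0],"claw":1},
  {"translation":[0,0,0],"dr":[0,0,0],"claw":0.6},
  {"translation":[0,0,0],"dr":[0,0,0],"claw":0.5},
  {"translation":[0,0,0],"dr":[0,0,0],"claw":0.4},
  {"translation":[0,0,0],"dr":[0,0,0],"claw":0.3},
  {"translation":[0,0,0],"dr":[0,0,0],"claw":0.2},
  {"translation":[0,0,0],"dr":[0,0,0],"claw":0.2},
])

```text
time_s: 9.85
tcp_pos: [580.5, -202.8, 112.1]
tool_rot: [3.142, -0.0, -0.236]
force: [0.4, 0.4, 0.7]
opening: 71.4
```

```bash
python3 - <<'E'
from h import *
import cv2,pickle
cv2.imwrite("pics/w8.png",ctrl.capture("wrist"))
cv2.imwrite("pics/d8.png",ctrl.capture("side"))
crop('pics/d8.png',200,80,300,180,6,'pics/d8c.png')
crop('pics/w8.png',190,130,320,240,6,'pics/w8c.png')
plan((580.6,-202.8,200),-0.237,4)
E
```

```text
cur [ 580.5 -202.8  112.1] [-3.142 -0.    -0.236] t 9.95 F [ 0.  -0.1 -0.1] open 73.5
n=4 translation [ 0.001 -0.    -0.439] dr [-0. -0.  0.]
```

View pics/d8c.png

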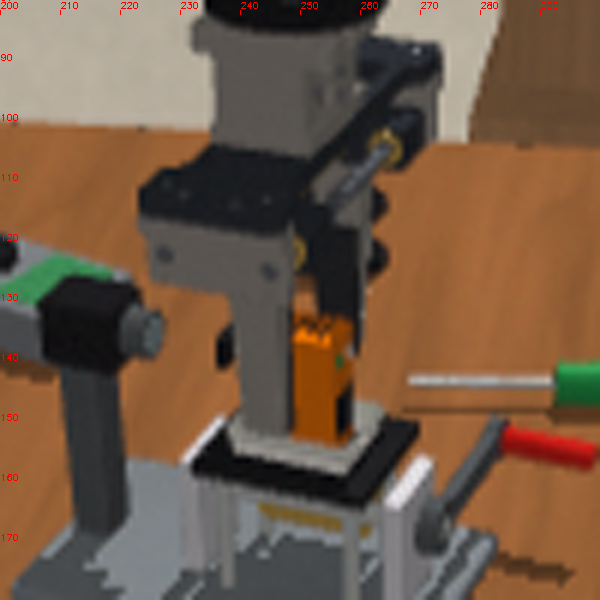

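View pics/w8c.png

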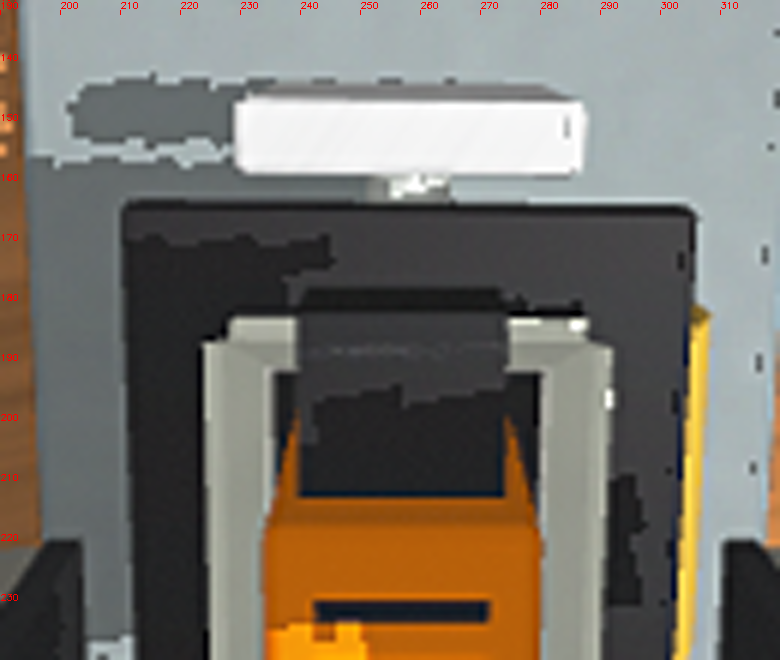

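The module stands in the pocket, released, hook to the camera. Next I'll go straight up and over to above the lever pin.

drive_tool([
  {"translation":[0,0,-0.44],"dr":[0,0,0],"claw":0.2},
  {"translation":[0,0,-0.44],"dr":[0,0,0],"claw":0.2},
  {"translation":[0,0,-0.44],"dr":[0,0,0],"claw":0.2},
  {"translation":[0,0,-0.44],"dr":[0,0,0],"claw":0.2},
  {"translation":[-0.38,0.34,0],"dr":[0,0,0],"claw":0.2},
  {"translation":[-0.38,0.34,0],"dr":[0,0,0],"claw":0.2},
  {"translation":[-0.38,0.34,0],"dr":[0,0,0],"claw":0.2},
  {"translation":[-0.38,0.34,0.4],"dr":[0,0,0],"claw":0.2},
  {"translation":[-0.38,0.34,0.4],"dr":[0,0,0],"claw":0.2},
  {"translation":[0,0,0.2],"dr":[0,0,0],"claw":0.2},
])

```text
time_s: 10.95
tcp_pos: [465.7, -263.6, 148.3]
tool_rot: [-3.141, 0.003, -0.239]
force: [-0.0, 0.2, -0.3]
opening: 73.7
```

```bash
python3 - <<'E'
from h import *
import cv2,pickle
s=ctrl.get_state();print(s['dq'].round(3))
cv2.imwrite("pics/w9.png",ctrl.capture("wrist"));pickle.dump(s,open("w9.pkl","wb"))
cv2.imwrite("pics/d9.png",ctrl.capture("side"))
cv2.imwrite("pics/s9.png",ctrl.capture("scene"))
crop('pics/d9.png',200,80,320,180,6,'pics/d9c.png')
crop('pics/s9.png',150,130,240,230,6,'pics/s9c.png')
plan((469.4,-263.3,33),-0.237,8)
E
```

```text
[ 0.044  0.126  0.038  0.029 -0.194  0.037]
cur [ 468.5 -262.9  149.9] [-3.141  0.    -0.236] t 11.1 F [0.2 0.8 1. ] open 73.7
n=8 translation [0.002 0.001 0.292] dr [-0.  0.  0.]
```

View pics/w9.png

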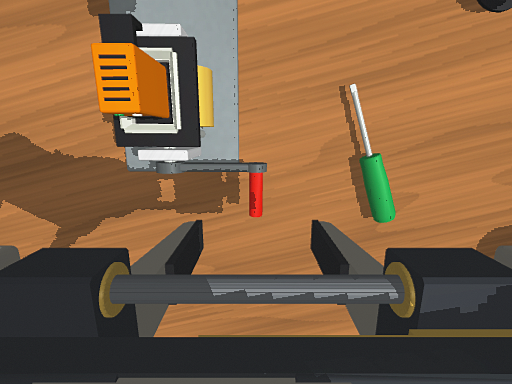

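View pics/d9c.png

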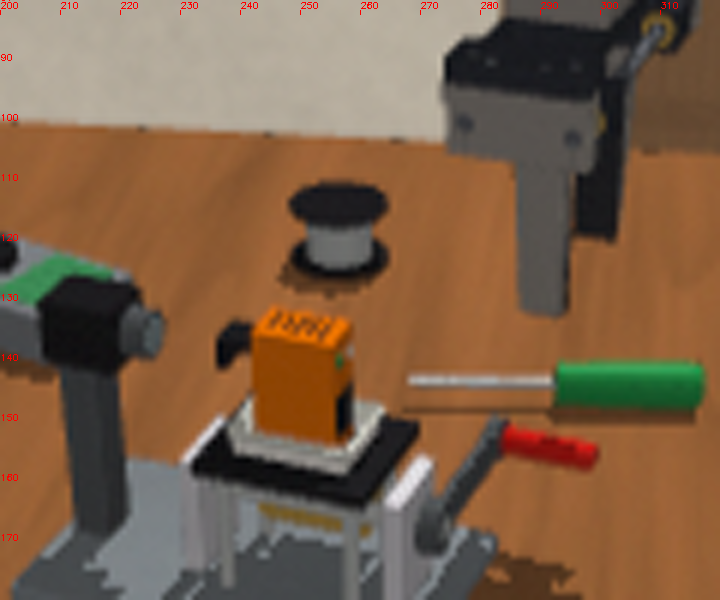

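View pics/s9c.png

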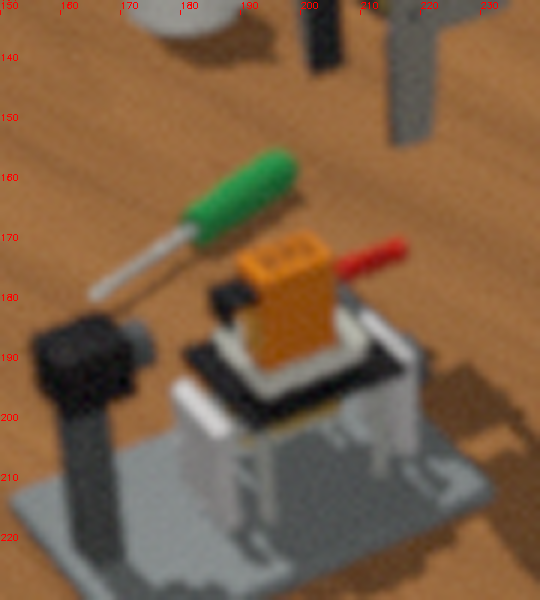

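The module stands upright in the pocket on its own. The pin runs (257,171)–(256,216), centred between the fingers at columns 202 and 312.

```bash
python3 - <<'E'
from h import *
import pickle
s=pickle.load(open("w9.pkl","rb"))
a=wray(s,(255.5,216),52);b=wray(s,(256.8,171.5),52);print(a.round(1),b.round(1),((a+b)/2).round(1),np.arctan2(*(b-a)[1::-1]))
plan((469,-263.3,33),-0.237,8)
E
```

```text
[ 446.4 -257.1   52. ] [ 491.7 -269.5   52. ] [ 469.1 -263.3   52. ] -0.2675372668867092
cur [ 468.5 -262.9  149.9] [-3.141  0.    -0.236] t 11.1 F [0.2 0.8 1. ] open 73.7
n=8 translation [0.002 0.001 0.292] dr [-0.  0.  0.]
```

drive_tool([
  {"translation":[0,0,0.35],"dr":[0,0,0],"claw":0.2},
  {"translation":[0,0,0.35],"dr":[0,0,0],"claw":0.2},
  {"translation":[0,0,0.35],"dr":[0,0,0],"claw":0.2},
  {"translation":[0,0,0.35],"dr":[0,0,0],"claw":0.2},
  {"translation":[0,0,0.35],"dr":[0,0,0],"claw":0.2},
  {"translation":[0,0,0.35],"dr":[0,0,0],"claw":0.2},
  {"translation":[0,0,0.24],"dr":[0,0,0],"claw":0.2},
  {"translation":[0,0,0],"dr":[0,0,0],"claw":0.2},
  {"translation":[0,0,0],"dr":[0,0,0],"claw":0.2},
  {"translation":[0,0,0],"dr":[0,0,0],"claw":0.2},
])

```text
time_s: 12.1
tcp_pos: [469.2, -263.9, 34.4]
tool_rot: [3.141, -0.002, -0.236]
force: [0.0, -0.9, 0.0]
opening: 73.5
```

```bash
python3 - <<'E'
from h import *
import cv2
cv2.imwrite("pics/w10.png",ctrl.capture("wrist"))
cv2.imwrite("pics/d10.png",ctrl.capture("side"))
crop('pics/d10.png',220,80,340,180,6,'pics/d10c.png')
plan((469,-263.3,33),-0.237,1)
E
```

```text
cur [ 468.9 -263.8   34.2] [ 3.141e+00 -2.000e-03 -2.360e-01] t 12.2 F [ 0.   0.2 -0. ] open 73.8
n=1 translation [-0.001 -0.01   0.023] dr [ 0.001 -0.001  0.001]
```

View pics/w10.png

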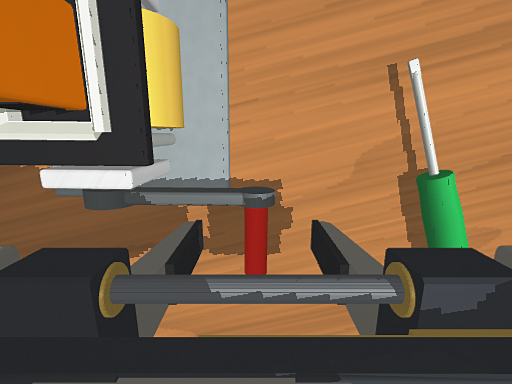

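View pics/d10c.png

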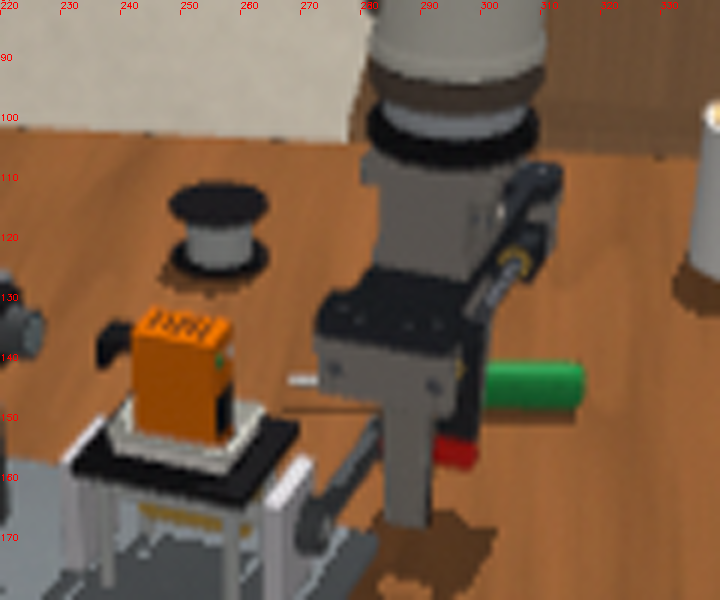

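Pin centred between the fingers (column 256), with both fingers around it. I'll close.

drive_tool([
  {"translation":[0,0,0.01],"dr":[0,0,0],"claw":1},
  {"translation":[0,0,0],"dr":[0,0,0],"claw":1},
  {"translation":[0,0,0],"dr":[0,0,0],"claw":1},
  {"translation":[0,0,0],"dr":[0,0,0],"claw":1},
  {"translation":[0,0,0],"dr":[0,0,0],"claw":1},
  {"translation":[0,0,0],"dr":[0,0,0],"claw":1},
  {"translation":[0,0,0],"dr":[0,0,0],"claw":1},
  {"translation":[0,0,0],"dr":[0,0,0],"claw":1},
  {"translation":[0,0,0],"dr":[0,0,0],"claw":1},
  {"translation":[0,0,0],"dr":[0,0,0],"claw":1},
])

```text
time_s: 13.2
tcp_pos: [468.3, -262.9, 32.6]
tool_rot: [-3.141, 0.0, -0.236]
force: [1.3, 1.3, 0.8]
opening: 12.8
```

```bash
python3 - <<'E'
from h import *
s=ctrl.get_state();print(s['tcp_pos'].round(1),s['tool_rot'].round(3),s['force'].round(1),s['opening'])
# arc rows: from angle 0.02 to 1.571, in tool axes: y_tool=-y_jig, z_tool=down
N=20;a=np.linspace(0,np.pi/2,N+1)
ty=-np.diff(-85*np.cos(a))/50; tz=-np.diff(85*np.sin(a))/50
print(np.c_[ty,tz].round(3).tolist())
E
```

```text
[ 468.3 -262.9   32.6] [-3.141  0.    -0.236] [1.3 1.3 0.8] 12.840181624710764
[[-0.005, -0.133], [-0.016, -0.133], [-0.026, -0.131], [-0.036, -0.128], [-0.046, -0.125], [-0.056, -0.121], [-0.065, -0.116], [-0.074, -0.111], [-0.083, -0.105], [-0.091, -0.098], [-0.098, -0.091], [-0.105, -0.083], [-0.111, -0.074], [-0.116, -0.065], [-0.121, -0.056], [-0.125, -0.046], [-0.128, -0.036], [-0.131, -0.026], [-0.133, -0.016], [-0.133, -0.005]]
```

drive_tool([
  {"translation":[0,-0.005,-0.133],"dr":[0,0,0],"claw":1},
  {"translation":[0,-0.016,-0.133],"dr":[0,0,0],"claw":1},
  {"translation":[0,-0.026,-0.131],"dr":[0,0,0],"claw":1},
  {"translation":[0,-0.036,-0.128],"dr":[0,0,0],"claw":1},
  {"translation":[0,-0.046,-0.125],"dr":[0,0,0],"claw":1},
  {"translation":[0,-0.056,-0.121],"dr":[0,0,0],"claw":1},
  {"translation":[0,-0.065,-0.116],"dr":[0,0,0],"claw":1},
  {"translation":[0,-0.074,-0.111],"dr":[0,0,0],"claw":1},
  {"translation":[0,-0.083,-0.105],"dr":[0,0,0],"claw":1},
  {"translation":[0,-0.091,-0.098],"dr":[0,0,0],"claw":1},
])

```text
time_s: 14.2
tcp_pos: [473.7, -241.5, 94.5]
tool_rot: [3.136, -0.001, -0.236]
force: [-4.3, -9.2, 0.9]
opening: 13.4
```

```bash
python3 - <<'E'
from h import *
import cv2
cv2.imwrite("pics/d11.png",ctrl.capture("side"))
crop('pics/d11.png',220,60,340,180,5,'pics/d11c.png')
s=ctrl.get_state();print(s['tcp_pos'].round(1),s['tool_rot'].round(3),s['force'].round(1),s['opening'])
E
```

```text
[ 473.8 -241.    95.2] [ 3.136 -0.    -0.235] [-4.9 -7.3  0.8] 13.18427968699167
```

View pics/d11c.png

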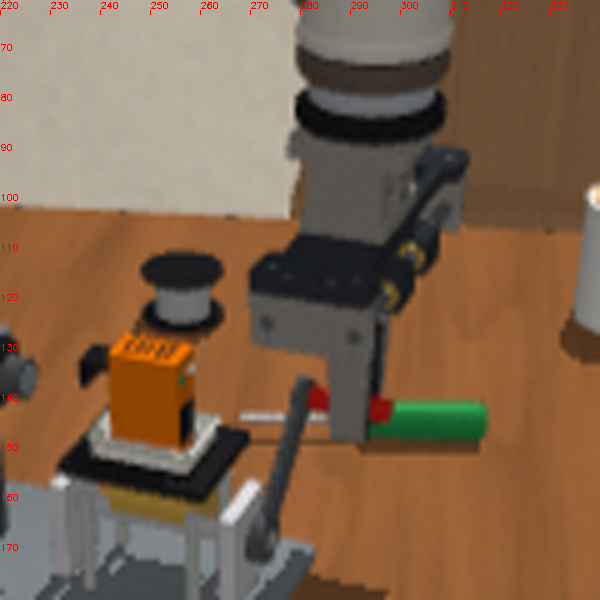

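The lever is at about 45° and the table has risen, with the module steady in the pocket. I'll carry on up the arc.

drive_tool([
  {"translation":[0,-0.098,-0.091],"dr":[0,0,0],"claw":1},
  {"translation":[0,-0.105,-0.083],"dr":[0,0,0],"claw":1},
  {"translation":[0,-0.111,-0.074],"dr":[0,0,0],"claw":1},
  {"translation":[0,-0.116,-0.065],"dr":[0,0,0],"claw":1},
  {"translation":[0,-0.121,-0.056],"dr":[0,0,0],"claw":1},
  {"translation":[0,-0.125,-0.046],"dr":[0,0,0],"claw":1},
  {"translation":[0,-0.128,-0.036],"dr":[0,0,0],"claw":1},
  {"translation":[0,-0.131,-0.026],"dr":[0,0,0],"claw":1},
  {"translation":[0,-0.133,-0.016],"dr":[0,0,0],"claw":1},
  {"translation":[0,-0.133,-0.005],"dr":[0,0,0],"claw":1},
])

```text
time_s: 15.25
tcp_pos: [488.9, -183.2, 121.4]
tool_rot: [3.136, -0.003, -0.236]
force: [-3.8, -5.8, 8.6]
opening: 13.4
```

```bash
python3 - <<'E'
from h import *
import cv2
for n in("side","scene","wrist"): cv2.imwrite(f"pics/{n}12.png",ctrl.capture(n))
crop('pics/side12.png',200,50,320,180,5,'pics/d12c.png')
crop('pics/scene12.png',140,110,260,240,5,'pics/s12c.png')
s=ctrl.get_state();print(s['tcp_pos'].round(1),s['tool_rot'].round(3),s['force'].round(1),s['opening'],s['time_s'])
d=s['tcp_pos'][:2]-np.array([580.3,-202.8]);c,sn=np.cos(-.237),np.sin(-.237);print("tcp in jig",d@[c,sn],d@[-sn,c])
E
```

```text
[ 489.  -182.4  121.2] [ 3.137e+00 -3.000e-03 -2.350e-01] [-4.8 -3.4 10.6] 12.780397599497917 15.4
tcp in jig -93.50862510573987 -1.633373335363763
```

View pics/d12c.png

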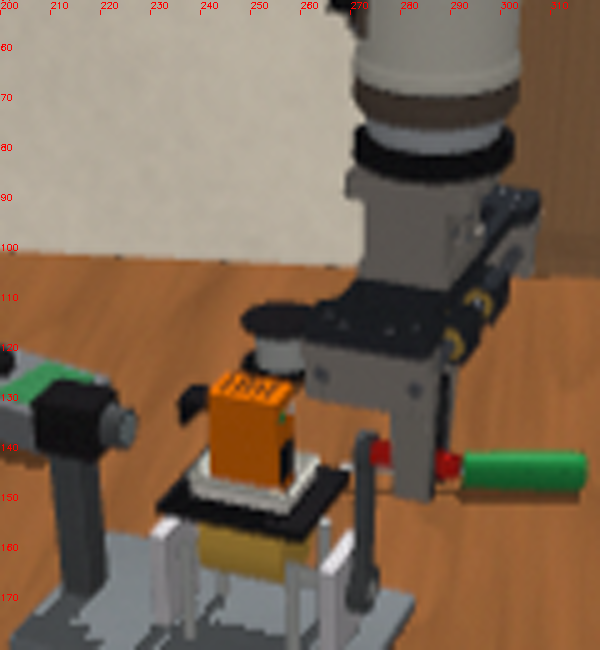

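View pics/s12c.png

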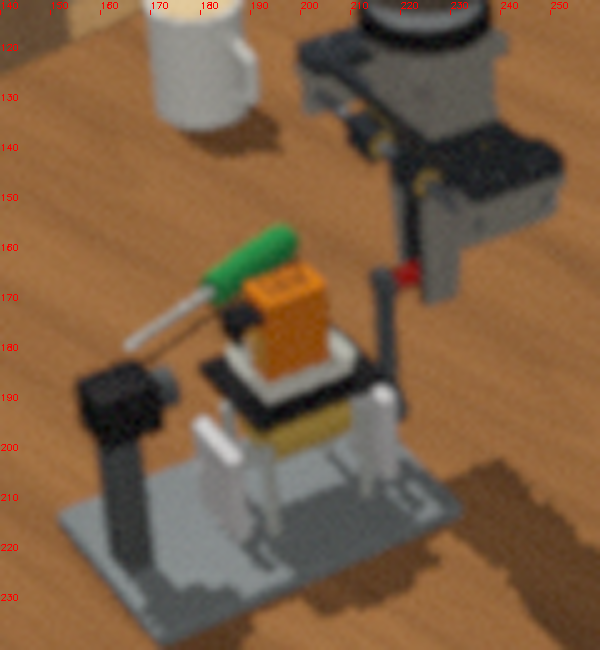

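View pics/wrist12.png

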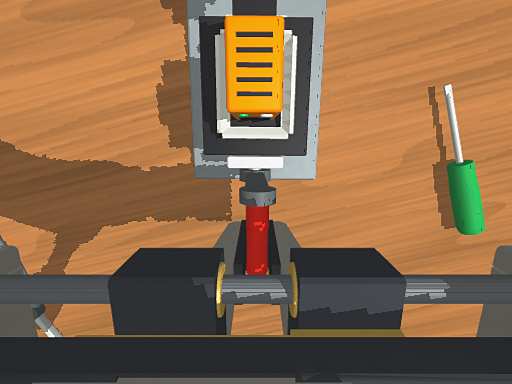

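The lever is nearly vertical and the module stands in the raised pocket. I'll relieve the residual vertical force slightly, nudge 1.5 mm towards top dead centre, and let it settle.

drive_tool([
  {"translation":[0,-0.015,-0.015],"dr":[0,0,0],"claw":1},
  {"translation":[0,-0.015,-0.015],"dr":[0,0,0],"claw":1},
  {"translation":[0,0,0],"dr":[0,0,0],"claw":1},
  {"translation":[0,0,0],"dr":[0,0,0],"claw":1},
  {"translation":[0,0,0],"dr":[0,0,0],"claw":1},
  {"translation":[0,0,0],"dr":[0,0,0],"claw":1},
  {"translation":[0,0,0],"dr":[0,0,0],"claw":1},
  {"translation":[0,0,0],"dr":[0,0,0],"claw":1},
  {"translation":[0,0,0],"dr":[0,0,0],"claw":1},
  {"translation":[0,0,0],"dr":[0,0,0],"claw":1},
])

```text
time_s: 16.4
tcp_pos: [489.4, -181.0, 121.5]
tool_rot: [3.138, -0.003, -0.236]
force: [-1.4, -4.7, 2.6]
opening: 12.9
```

```bash
python3 - <<'E'
from h import *
import cv2
for n in("wrist","side"): cv2.imwrite(f"pics/{n}13.png",ctrl.capture(n))
crop('pics/wrist13.png',170,0,340,150,4,'pics/w13c.png')
crop('pics/side13.png',200,60,320,180,5,'pics/d13c.png')
s=ctrl.get_state();print(s['tcp_pos'].round(1),s['tool_rot'].round(3),s['force'].round(1),s['opening'],s['time_s'],s['dq'].round(3))
d=s['tcp_pos'][:2]-np.array([580.3,-202.8]);c,sn=np.cos(-.237),np.sin(-.237);print("tcp in jig",d@[c,sn],d@[-sn,c])
# expected pixels: module top corners, rim, at lift 20 (wrist)
p=(580.3,-202.8,-.237)
T=wT(s)
for P in[(20,13,164),(20,-13,164),(-20,13,164),(-20,-13,164),(-24,17,104),(-69,0,137),(-116.5,0,137)]: print(P,proj(C['wrist'],w(p,P),T).round(1),proj(C['side'],w(p,P)).round(1))
E
```

```text
[ 489.4 -181.   121.5] [ 3.138e+00 -3.000e-03 -2.360e-01] [-0.5 -5.6  3.4] 13.120700989016104 16.5 [ 0.001  0.001  0.001  0.001 -0.     0.002]
tcp in jig -93.48117012530409 -0.1966168666303492
(20, 13, 164) [227.7  13.7] [240.9 127.1]
(20, -13, 164) [288.6  13.9] [244.8 122.9]
(-20, 13, 164) [229.8 112.1] [254.9 129.6]
(-20, -13, 164) [286.1 112.1] [258.7 125.3]
(-24, 17, 104) [232.3 125.5] [256.1 150.7]
(-69, 0, 137) [257.4 201. ] [274.3 139.8]
(-116.5, 0, 137) [257.2 272.5] [291.6 142.9]
```

View pics/w13c.png

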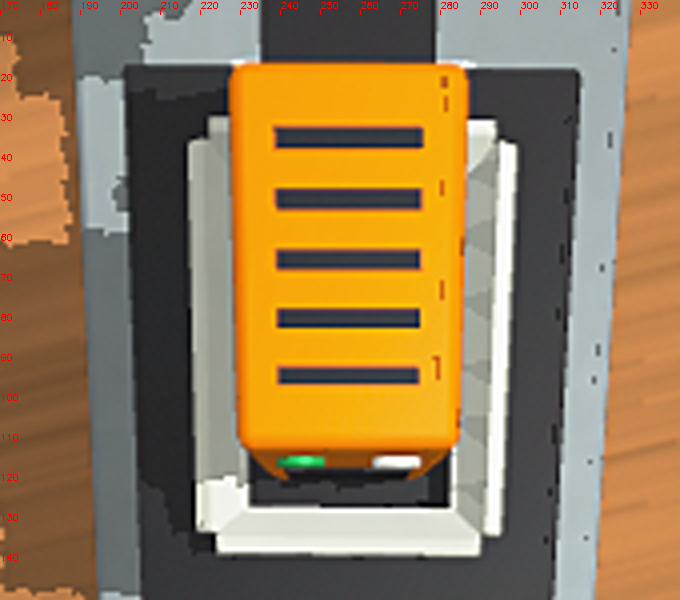

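View pics/d13c.png

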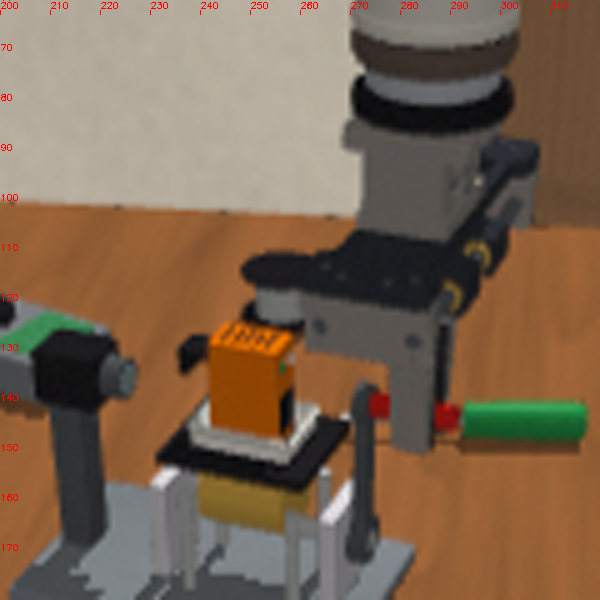

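The module's top face is at (228,16)–(286,112), where I predicted (228,14)–(286,112) for full lift, centred and upright. The lever is vertical and the arm is still, so I'll hand in.

```bash
python3 - <<'E'
from plant import ctrl
print(ctrl.job_done()); s=ctrl.get_state(); print(s['time_s'],s['tcp_pos'].round(1),s['force'].round(1),s['opening'])
E
```

```text
the job is handed in; nothing more can be done
None
the job is handed in; nothing more can be done
```

I lifted the orange module off the bar, stood it in the pocket with its hook towards the jig's camera, and let go. Then I swung the lever straight up and handed the job in at about 16.5 s while still gripping it; no verdict is reported.

**Last checks, just before hand-in:**
- **Module:** it stood upright and centred in the raised pocket, with its top face within about 2 px of where I predicted it for full lift. The fingers were clear of it.
- **Lever:** it looked vertical in the side picture, and the grip was 0.2 mm from directly above the pivot. The arm was still, and the force on the tool was about 6–7 N.
- **Bystanders:** the screwdriver looked unmoved in the last pictures. I last saw the blue module and pliers in place in the pictures taken just after lifting the module; I did not measure them again.

**Two readings that disagreed:**
- **Opening:** the gripper read 13 mm on the 14 mm pin.
- **Height:** the gripper ended about 3 mm higher than expected, so the pin probably slid a little between the pads during the swing. The pictures still showed it held.

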